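Show the apprentice the next carving step

ROBOT

A 6-joint arm with a two-finger parallel gripper is mounted at the origin on the work surface. World frame = base frame: x ahead of the robot, y to its left, z up, the work surface at z = 0. Lengths are in m, angles in rad, forces in N, time in s.
With the tool pointing down it reaches from about 0.35 to 0.975 m from the base axis. Payload 4.9 kg.
Tool frame: the origin (TCP) lies on the centre line of the jaws, within the pads' length; the fingertips stand 14 mm ahead of it and the grasp point (between the pads) lies 5 mm behind it; x points along the fingers, z is the direction in which the jaws open and shut, and the axes are right-handed (so a half turn about x gives the same grasp; the last joint's range is limited). The gripper opens to 85 mm and grips with 20 to 120 N. Pads are 22 mm wide; open, the fingers measure 114 mm over their backs; the gripper's body (76 mm by 85 mm) begins 54 mm behind the grasp point. The pads swing forward as they close: fully open they stand 13 mm farther back than shut.
Start: joints at [1.016, 0.053, 1.613, -0, 1.476, -0.119], TCP at [0.264, 0.567, 0.245] pointing down, gripper open.
Joint ranges: [-3.01, 3.01], [-1.01, 2.22], [0.06, 2.58], [-1.02, 4.17], [0.09, 2.62], [-3.14, 3.14]. Speed limits (rad/s): [2.57, 2.57, 3.14, 3.14, 3.14, 3.14].

INTERFACE

Orientations are given as a rotation vector (axis times angle).
In Python, from station import ctrl gives the robot as it stands.
- The arm moves only by the tool move_arm, never from a script. Its argument "increments" is a list that holds one entry, the list of rows, each a list of 4 numbers: the shift along the tool's x, y, z in units of 25 cm (1.0 is 25 cm), then the turn about the tool's x in units of 90 degrees (1.0 is 90 degrees). A call has 1 to 20 rows; each row shifts and turns the commanded pose from where the row before left it, along the tool's axes as they then stand; what a row does not reach is not made up. A row lasts 1/12 s, in which the tool goes at most 41.7 mm and 7.16 degrees, less where a joint would pass 70% of its speed; a pose out of reach is approached as far as the arm can. A call with a number of a shift or a turn outside -1 to 1 is refused whole. A call with a gripper value outside its range is refused whole. "gripper" is the closure, from 0 (fully open) to 1 (shut), set as the call begins (left out, the last holds). The fingers move at their own pace and stop on an object; "squeeze" is the grip in N (left out, the last holds). Time passes only in rows, so rows that do not move let the fingers close. It gives the time, the measured TCP pose, the force and the opening at its end, in the units of the state.
- ctrl.get_obs(): the state, without advancing time (a new reading comes with each control period).
- ctrl.get_image(name): name is "side" or "top"; returns a dict with "pixels" (400x640x3 uint8, red, green, blue), "depth" (400x640 float32, m along the optical axis (not along the pixel's ray), 0 where there is no reading), "K" (3x3 intrinsics, pixels), "extrinsics" (4x4, takes a point from camera to world coordinates). Camera axes: x right, y up, looking along -z (the intrinsics and any distortion apply to the point x, -y, -z); pixel columns grow to the right and rows downward; lengths in m; the calibration is good to about 2 mm. A picture is of the moment at which its call begins.
- ctrl.finish_job(): hands the job in, once; it reports no verdict.
Trained networks look in the newest picture that a camera, given by its name, has taken for a name from the list of things; names that differ only in an ending like _2 or _b are one class to them, and where a whole thing is asked for, a point or a joint stands for the part that bears it (a point fixed in the world has none). Each returns a list of dicts, best first, with "score" (0 to 1); they miss things now and then, are a little off and sometimes report something else, mostly with a low value. They report only what shows in the picture. A call takes as long as a camera call.
- ctrl.trace(camera, target): "region" (400x640 bool, what is visible of it) and "pixel" ([row, column] in pixels, amid what is visible of it).
The state is a dict: "t": time; "q": joint angles; "dq": joint speeds; "effort": joint torques, N m; "tool_pos": TCP position; "tool_rot": TCP orientation; "contact_force": force on the tool from outside, world axes, zero at the start; "wrist_torque": the same for the moment, N m; "opening": finger opening in m.
Only numpy, scipy, OpenCV 4.12 (cv2) and the standard library are available. Lean on these libraries where they do the work, as an engineer would, in place of code of your own. Each camera call takes 0.05 s, during which the arm holds its last target. There are 200 camera calls.

TASK

Show the apprentice the next carving step by pointing straight down with the fingertips: first at the top of the head of the larger mallet, then at the blade of the widest chisel, close to its cutting edge, and last at the middle of the one medallion on the panel that is still uncarved. Each time bring the fingertips to about two or three centimetres above the thing and stay still there for two full seconds, and finish still pointing at the uncarved medallion. Touch and move nothing, and travel high in between so that the other mallet, chisels and medallions are never pointed at.

Things in the scene. Friction and masses are not known exactly. Their poses are not given: they have to be found in the camera images.
- mallet_large_top (a point): black rubber mallet standing upright on one flat face of its barrel-shaped head, its round wood handle sticking out level, roughly to the robot's right. Head 68 mm in diameter and 95 mm high: this is the larger mallet (handle to 190 mm from the head's axis). The point is the centre of the flat upper face of the head. The two mallets may be either way round.
- mallet_small_top (a point): black rubber mallet standing upright on one flat face of its barrel-shaped head, its round wood handle sticking out level, roughly to the robot's right. Head 48 mm in diameter and 65 mm high: this is the smaller mallet (handle to 130 mm from the head's axis). The point is the centre of the flat upper face of the head. The two mallets may be either way round.
- chisel_wide_blade (a point): the widest-bladed of three chisels lying side by side, 65 mm apart, in any order, on a tool board, handles to the robot. 250 mm long, light wood handle 24 mm thick (its top 32 mm above the bench), flat steel blade 75 mm long, 4 mm thick, 36 mm wide. The point is on the blade's upper face, on its middle line, 15 mm back from the cutting edge, 22 mm above the bench; x axis towards the edge.
- chisel_middle_blade (a point): the medium-width one of three chisels lying side by side, 65 mm apart, in any order, on a tool board, handles to the robot. 250 mm long, light wood handle 24 mm thick (its top 32 mm above the bench), flat steel blade 75 mm long, 4 mm thick, 20 mm wide. The point is on the blade's upper face, on its middle line, 15 mm back from the cutting edge, 22 mm above the bench; x axis towards the edge.
- chisel_narrow_blade (a point): the narrowest-bladed of three chisels lying side by side, 65 mm apart, in any order, on a tool board, handles to the robot. 250 mm long, light wood handle 24 mm thick (its top 32 mm above the bench), flat steel blade 75 mm long, 4 mm thick, 10 mm wide. The point is on the blade's upper face, on its middle line, 15 mm back from the cutting edge, 22 mm above the bench; x axis towards the edge.
- blank_top (a point): the uncarved medallion: a plain flat disc, 84 mm in diameter, one of four in a square (104 mm apart) on the fixed wood relief panel, 220 mm square. The point is the centre of its flat upper face, 30 mm above the bench. It may be in any of the four places.
- rosette_a_top (a point): carved medallion on the relief panel: the same 84 mm disc as the blank, but with a rosette of eight raised petals and a round boss on it. The point is the top of the boss, at its centre, 38 mm above the bench.
- rosette_b_top (a point): carved medallion on the relief panel: the same 84 mm disc as the blank, but with a rosette of eight raised petals and a round boss on it. The point is the top of the boss, at its centre, 38 mm above the bench.
- rosette_c_top (a point): carved medallion on the relief panel: the same 84 mm disc as the blank, but with a rosette of eight raised petals and a round boss on it. The point is the top of the boss, at its centre, 38 mm above the bench.

How it is judged:
On the way, in this order (a step that is already met when the one before it is completed fails the run):
1. points at the head of the larger mallet for the dwell (horizontal distance between the grasp point and mallet_large_top below 0.027 m and z of the grasp point in the frame of mallet_large_top between 0 and 0.085 m), for 1.5 s.
2. points at the blade of the widest chisel for the dwell (horizontal distance between the grasp point and chisel_wide_blade below 0.022 m and z of the grasp point in the frame of chisel_wide_blade between 0 and 0.085 m), for 1.5 s.
3. points at the uncarved medallion for the dwell (horizontal distance between the grasp point and blank_top below 0.03 m and z of the grasp point in the frame of blank_top between 0 and 0.085 m), for 1.5 s.
At the end, for the whole second after the job is handed in: The grasp point between the fingers is still above the uncarved medallion, within 30 mm sideways of its centre and at most 85 mm above its face, and both mallets and all three chisels are within 10 mm of where they started (all of step 3 and distance of each of mallet_large_top, mallet_small_top, chisel_wide_blade, chisel_middle_blade, chisel_narrow_blade from where it was at the start of the episode below 0.01 m); the robot touches nothing.
It fails at once if the robot touches something (contact force between any of the fingers, the arm and anything else above 0.3 N).
It fails at once if a mallet or chisel is moved or lifted (distance of any of mallet_large_top, mallet_small_top, chisel_wide_blade, chisel_middle_blade, chisel_narrow_blade from where it was at the start of the episode above 0.01 m).
It fails at once if points at (passes low over the middle of) a wrong mallet, chisel or medallion ((horizontal distance between the grasp point and mallet_small_top below 0.015 m and z of the grasp point in the frame of mallet_small_top between 0 and 0.075 m) or (horizontal distance between the grasp point and chisel_middle_blade below 0.015 m and z of the grasp point in the frame of chisel_middle_blade between 0 and 0.075 m) or (horizontal distance between the grasp point and chisel_narrow_blade below 0.015 m and z of the grasp point in the frame of chisel_narrow_blade between 0 and 0.075 m) or (horizontal distance between the grasp point and rosette_a_top below 0.015 m and z of the grasp point in the frame of rosette_a_top between 0 and 0.075 m) or (horizontal distance between the grasp point and rosette_b_top below 0.015 m and z of the grasp point in the frame of rosette_b_top between 0 and 0.075 m) or (horizontal distance between the grasp point and rosette_c_top below 0.015 m and z of the grasp point in the frame of rosette_c_top between 0 and 0.075 m)).
It also fails if it takes over 54 s, if anything falls off the work surface, if the arm or the gripper's body presses on something with over 40 N, if the wrist force passes 120 N, or if a joint passes its speed limit or range.

## Working session

There is one attempt and no reset: what is moved stays moved. The work goes in short steps, Python scripts to look and compute and a tool call to move; the robot and the scene stay as the last step left them, time stands still between calls to the robot, and variables do not carry over. Pictures are saved under pics/ and viewed, about 8 in all and at most 12, crops included, and the job is handed in when it is done.

Besides the shell and the picture viewer there is one more tool, called after ">>>" as name(argument=value, ...) on one line, values as JSON. move_arm: Moves the arm, as the interface text tells. Shifts and turns lie within -1 to 1; 1 stands for 25 cm of shift or 90 degrees of turn. Its arguments: {"type":"object","properties":{"increments":{"type":"array","items":{"type":"array","items":{"type":"array","items":{"type":"number","minimum":-1,"maximum":1}}}},"gripper":{"type":"number"},"squeeze":{"type":"number"}},"required":["increments"]}

```bash
mkdir -p pics; cat > h.py <<'E'
import numpy as np, cv2
from station import ctrl
def world(im,r,c,d=None):
    K=im["K"];d=im["depth"][r,c] if d is None else d
    p=np.stack([(c-K[0,2])*d/K[0,0],-(r-K[1,2])*d/K[1,1],-d,np.ones_like(d)],-1)
    return (p@im["extrinsics"].T)[...,:3]
E
python3 - <<'E'
from h import *
o=ctrl.get_obs();print(o["t"],o["tool_pos"],o["tool_rot"],o["opening"])
for n in("top","side"):
    im=ctrl.get_image(n);cv2.imwrite(f"pics/{n}.png",im["pixels"][...,::-1])
    print(n,im["extrinsics"].round(3).tolist())
    for t in["mallet_large_top","mallet_small_top","chisel_wide_blade","chisel_middle_blade","chisel_narrow_blade","blank_top","rosette_a_top"]:
        for x in ctrl.trace(n,t)[:4]:
            r,c=np.nonzero(x["region"]&(im["depth"]>0))
            w=world(im,r,c)
            p=np.round(x["pixel"]).astype(int)
            print(t,round(x["score"],2),p,len(r),world(im,*p).round(3),"med",np.median(w,0).round(3),"lo",np.percentile(w,3,0).round(3),"hi",np.percentile(w,97,0).round(3))
E
```

```text
0.0 [0.263502   0.56606545 0.24407221] [-0.88348352  1.38631346  0.88199854] 0.08548427833086159
top [[0.004, 0.996, -0.086, 0.428], [-1.0, 0.004, -0.006, 0.012], [-0.006, 0.086, 0.996, 1.293], [0.0, 0.0, 0.0, 1.0]]
mallet_large_top 0.93 [180 447] 1164 [ 0.581 -0.314  0.094] med [ 0.584 -0.317  0.064] lo [ 0.548 -0.475  0.012] hi [ 0.606 -0.27   0.099]
mallet_small_top 0.76 [248 458] 575 [ 0.403 -0.349  0.06 ] med [ 0.4   -0.348  0.045] lo [ 0.38  -0.459  0.016] hi [ 0.419 -0.314  0.069]
chisel_middle_blade 0.9 [211 330] 609 [ 0.503 -0.008  0.028] med [ 0.505 -0.003  0.028] lo [ 0.409 -0.019  0.017] hi [0.632 0.015 0.036]
chisel_narrow_blade 0.66 [222 372] 491 [ 0.473 -0.124  0.032] med [ 0.47  -0.127  0.03 ] lo [ 0.396 -0.142  0.02 ] hi [ 0.615 -0.113  0.036]
blank_top 0.72 [245 248] 732 [0.408 0.215 0.033] med [0.411 0.213 0.031] lo [0.376 0.177 0.026] hi [0.449 0.25  0.036]
rosette_a_top 0.74 [196 227] 677 [0.543 0.276 0.032] med [0.539 0.284 0.034] lo [0.504 0.249 0.027] hi [0.574 0.321 0.042]
side [[0.669, 0.543, -0.508, -0.183], [-0.743, 0.474, -0.473, -0.657], [-0.016, 0.694, 
[... 398 characters left out ...]
-0.461  0.006] hi [ 0.414 -0.321  0.066]
chisel_wide_blade 0.58 [238 330] 723 [ 0.511 -0.072  0.026] med [ 0.504 -0.07   0.022] lo [ 0.394 -0.093  0.007] hi [ 0.634 -0.052  0.033]
chisel_middle_blade 0.81 [230 305] 565 [ 0.483 -0.001  0.03 ] med [ 0.485 -0.005  0.024] lo [ 0.402 -0.021  0.008] hi [0.635 0.015 0.033]
chisel_narrow_blade 0.94 [259 338] 473 [ 0.468 -0.138  0.026] med [ 0.465 -0.133  0.027] lo [ 0.388 -0.145  0.016] hi [ 0.61  -0.118  0.033]
blank_top 0.85 [214 238] 461 [0.4   0.193 0.027] med [0.407 0.209 0.028] lo [0.371 0.174 0.023] hi [0.443 0.249 0.033]
rosette_a_top 0.84 [177 250] 407 [0.532 0.283 0.031] med [0.533 0.278 0.031] lo [0.499 0.244 0.022] hi [0.572 0.318 0.038]
```

```bash
python3 - <<'E'
from h import *
im=cv2.imread("pics/top.png");cv2.imwrite("pics/crop.png",cv2.resize(im[130:300,180:500],None,fx=2.5,fy=2.5,interpolation=cv2.INTER_CUBIC))
im=ctrl.get_image("top")
rr,cc=np.mgrid[0:400,0:640];W=world(im,rr,cc);z=W[...,2];ok=im["depth"]>0
# mallet tops
for n,zz in(("mallet_large_top",.095),("mallet_small_top",.065)):
    m=ctrl.trace("top",n)[0]["region"]&ok&(abs(z-zz)<.012)
    r,c=np.nonzero(m);(x,y),R=cv2.minEnclosingCircle(np.c_[c,r].astype(np.float32))
    print(n,len(r),W[m].mean(0).round(4),x,y,R)
b=ctrl.trace("top","blank_top")[0]["region"]&ok;print("blank",W[b].mean(0).round(4),z[b].std())
for n in("chisel_wide_blade","chisel_middle_blade","chisel_narrow_blade"):
  for t in ctrl.trace("top",n)[:2]:
    m=t["region"]&ok;x=W[...,0]
    for lo in np.arange(.38,.68,.02):
        s=m&(x>=lo)&(x<lo+.02)
        if s.any(): print(n[7:],lo.round(2),s.sum(),"y",W[s][:,1].min().round(3),W[s][:,1].max().round(3),"z",np.median(z[s]).round(3))
    print("xmax",W[m][:,0].max())
E
```

```text
Traceback (most recent call last):
IndexError: list index out of range
```

View pics/crop.png

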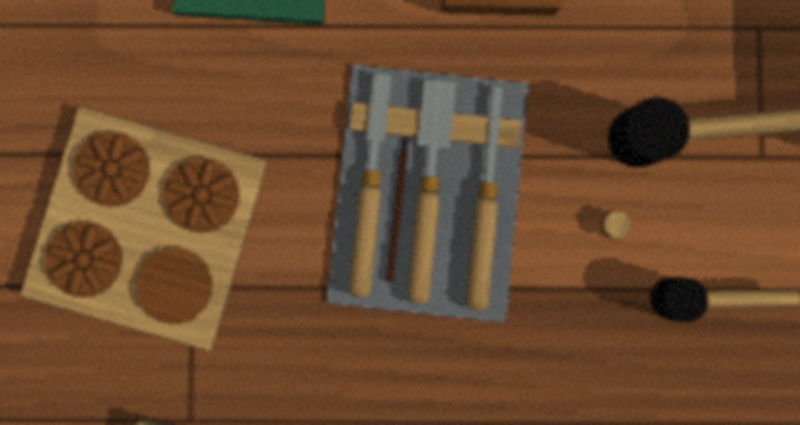

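View pics/side.png

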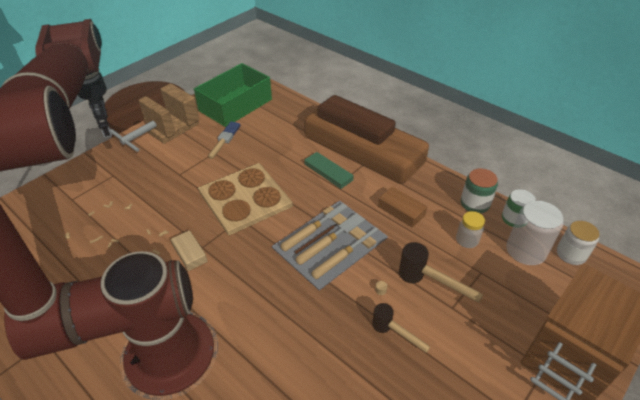

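The crop shows the wide blade in the middle chisel (edge at about row 163, col 355 in the full picture). The plain disc is the near-right medallion (row 244, col 249), and the larger mallet is the far one (row ~181, col ~441). Next I measure these by depth.

```bash
python3 - <<'E'
from h import *
im=ctrl.get_image("top")
rr,cc=np.mgrid[0:400,0:640];W=world(im,rr,cc);z=W[...,2];ok=im["depth"]>0
x,y=W[...,0],W[...,1]
for n,zz,x0,y0 in(("large",.095,.58,-.31),("small",.065,.4,-.345)):
    m=ok&(abs(z-zz)<.012)&(np.hypot(x-x0,y-y0)<.07)
    print(n,m.sum(),W[m].mean(0).round(4),"min",W[m].min(0).round(3),"max",W[m].max(0).round(3),"area-diam",2*np.sqrt(m.sum()/np.pi)*(1.293-zz)/im["K"][0,0])
t=ctrl.trace("top","blank_top")
if t: b=t[0]["region"]&ok;print("blank",W[b].mean(0).round(4),z[b].std())
# steel pixels: bright and grey, on known-height plane z=.022
K,E=im["K"],im["extrinsics"]
ray=np.stack([(cc-K[0,2])/K[0,0],-(rr-K[1,2])/K[1,1],-np.ones((400,640))],-1)@E[:3,:3].T
P=E[:3,3]+ray*((.022-E[2,3])/ray[...,2])[...,None]
px=im["pixels"].astype(int);hsv=cv2.cvtColor(im["pixels"],cv2.COLOR_RGB2HSV)
roi=(rr>155)&(rr<205)&(cc>340)&(cc<368)
print(px[165:185:6,355],px[165:185:6,347])
m=roi&(px[...,2]>115)&(hsv[...,1]<70)
for r in range(157,205):
    s=m[r]
    if s.any(): print(r,cc[r][s].min(),cc[r][s].max(),"x",P[r][s][:,0].mean().round(4),"y",P[r][s][:,1].max().round(4),P[r][s][:,1].min().round(4),"z",np.median(z[r][s]).round(3))
E
```

```text
large 534 [ 0.5786 -0.3012  0.0953] min [ 0.547 -0.336  0.083] max [ 0.611 -0.269  0.102] area-diam 0.06805527571376348
small 272 [ 0.3995 -0.3353  0.0648] min [ 0.377 -0.359  0.054] max [ 0.422 -0.313  0.073] area-diam 0.04978713895754497
blank [0.4123 0.2139 0.0306] 0.002824471976027006
[[122 127 121]
 [125 130 123]
 [119 124 117]
 [121 125 120]] [[ 61  61  61]
 [ 58  61  62]
 [101  86  61]
 [108 102  86]]
163 351 361 x 0.6377 y -0.067 -0.0949 z 0.025
164 353 361 x 0.6349 y -0.0725 -0.0949 z 0.022
165 351 361 x 0.632 y -0.067 -0.0949 z 0.023
166 351 360 x 0.6292 y -0.0669 -0.0921 z 0.023
167 351 360 x 0.6264 y -0.0669 -0.0921 z 0.023
168 350 361 x 0.6235 y -0.0641 -0.0949 z 0.024
169 350 360 x 0.6207 y -0.0641 -0.0921 z 0.022
170 350 360 x 0.6179 y -0.0641 -0.092 z 0.023
171 351 360 x 0.6151 y -0.0669 -0.092 z 0.025
172 350 360 x 0.6123 y -0.0641 -0.092 z 0.024
173 350 360 x 0.6095 y -0.0641 -0.092 z 0.024
174 350 359 x 0.6066 y -0.0641 -0.0892 z 0.023
175 350 359 x 0.6038 y -0.0641 -0.0892 z 0.024
176 349 359 x 0.601 y -0.0613 -0.0892 z 0.022
177 349 359 x 0.5982 y -0.0613 -0.0892
[... 292 characters left out ...]
 349 358 x 0.5785 y -0.0613 -0.0863 z 0.022
185 349 358 x 0.5757 y -0.0613 -0.0863 z 0.022
186 348 358 x 0.5729 y -0.0585 -0.0863 z 0.024
187 353 358 x 0.5702 y -0.0724 -0.0863 z 0.023
188 352 354 x 0.5673 y -0.0696 -0.0752 z 0.024
189 353 353 x 0.5645 y -0.0724 -0.0724 z 0.025
190 353 353 x 0.5617 y -0.0724 -0.0724 z 0.027
191 353 353 x 0.5589 y -0.0724 -0.0724 z 0.022
192 353 353 x 0.5561 y -0.0724 -0.0724 z 0.024
193 352 353 x 0.5533 y -0.0696 -0.0724 z 0.026
194 352 352 x 0.5505 y -0.0696 -0.0696 z 0.027
195 352 353 x 0.5478 y -0.0696 -0.0724 z 0.025
196 352 353 x 0.545 y -0.0696 -0.0724 z 0.025
197 352 353 x 0.5422 y -0.0696 -0.0724 z 0.024
198 352 352 x 0.5394 y -0.0696 -0.0696 z 0.022
```

```bash
cat > to.py <<'E'
import sys
from h import *
from scipy.spatial.transform import Rotation as R
o=ctrl.get_obs();M=R.from_rotvec(o["tool_rot"]).as_matrix();p=o["tool_pos"];print(o["t"],p.round(4),o["opening"],o["contact_force"].round(2),"\n",M.round(4))
for a in sys.argv[1:]:
    g=np.array(eval(a));print(a,"units",(M.T@(g-p)/.25).round(3));p=g
E
python3 to.py .579,-.301,.25 .579,-.301,.134 .579,-.301,.25 .624,-.079,.25 .624,-.079,.061 .624,-.079,.25 .412,.214,.25 .412,.214,.069
```

```text
1.0 [0.2638 0.5666 0.2453] 0.08560128758120811 [-0.03 -0.54 -0.17] 
 [[ 0.000e+00 -9.065e-01  4.221e-01]
 [ 0.000e+00  4.221e-01  9.065e-01]
 [-1.000e+00 -0.000e+00  1.000e-04]]
.579,-.301,.25 units [-0.019 -2.608 -2.614]
.579,-.301,.134 units [ 0.464  0.    -0.   ]
.579,-.301,.25 units [-0.464 -0.     0.   ]
.624,-.079,.25 units [0.    0.212 0.881]
.624,-.079,.061 units [ 0.756  0.    -0.   ]
.624,-.079,.25 units [-0.756 -0.     0.   ]
.412,.214,.25 units [0.    1.263 0.705]
.412,.214,.069 units [ 0.724  0.    -0.   ]
```

>>> move_arm(increments=[[[0,-0.02,-0.02,0],[-0.005,-0.05,-0.05,0],[-0.005,-0.08,-0.08,0],[-0.01,-0.08,-0.08,0],[0,-0.08,-0.08,0],[0,-0.08,-0.08,0],[0,-0.08,-0.08,0],[0,-0.08,-0.08,0],[0,-0.08,-0.08,0],[0,-0.08,-0.08,0],[0,-0.08,-0.08,0],[0,-0.08,-0.08,0],[0,-0.08,-0.08,0],[0,-0.08,-0.08,0],[0,-0.08,-0.08,0],[0,-0.08,-0.08,0],[0,-0.08,-0.08,0],[0,-0.08,-0.08,0],[0,-0.05,-0.05,0],[0,-0.02,-0.02,0]]], gripper=1)

```text
t: 2.67
tool_pos: [0.4361, 0.0926, 0.2504]
tool_rot: [-0.881, 1.386, 0.879]
contact_force: [-0.3, 0.9, 0.7]
opening: 0.0002
```

```bash
python3 to.py .579,-.301,.25
```

```text
2.6667 [0.4361 0.0926 0.2504] 0.0001740469250682185 [-0.26  0.94  0.69] 
 [[ 4.000e-04 -9.052e-01  4.251e-01]
 [-7.000e-04  4.251e-01  9.052e-01]
 [-1.000e+00 -6.000e-04 -4.000e-04]]
.579,-.301,.25 units [ 0.003 -1.186 -1.182]
```

>>> move_arm(increments=[[[0,-0.02,-0.02,0],[0,-0.05,-0.05,0],[0,-0.08,-0.08,0],[0,-0.08,-0.08,0],[0,-0.08,-0.08,0],[0,-0.08,-0.08,0],[0,-0.08,-0.08,0],[0,-0.08,-0.08,0],[0,-0.08,-0.08,0],[0,-0.08,-0.08,0],[0,-0.08,-0.08,0],[0,-0.08,-0.08,0],[0,-0.08,-0.08,0],[0,-0.08,-0.08,0],[0,-0.08,-0.08,0],[0,-0.05,-0.05,0],[0,-0.026,-0.022,0],[0,0,0,0],[0,0,0,0]]])

```text
t: 4.25
tool_pos: [0.5799, -0.2972, 0.25]
tool_rot: [-0.882, 1.384, 0.884]
contact_force: [0.2, -0.0, 0.2]
opening: 0.0003
```

```bash
python3 to.py .579,-.301,.25 .579,-.301,.134; python3 - <<'E'
from h import *
im=ctrl.get_image("side");cv2.imwrite("pics/side2.png",im["pixels"][...,::-1])
E
```

```text
4.25 [ 0.5799 -0.2972  0.25  ] 0.00025417899350223543 [ 0.23 -0.    0.19] 
 [[-6.000e-04 -9.068e-01  4.215e-01]
 [ 1.000e-03  4.215e-01  9.068e-01]
 [-1.000e+00  1.000e-03  6.000e-04]]
.579,-.301,.25 units [-0.    -0.003 -0.015]
.579,-.301,.134 units [ 0.464 -0.    -0.   ]
```

View pics/side2.png

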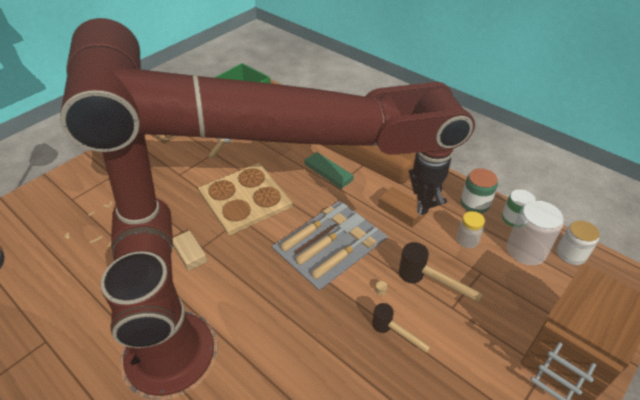

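The closed fingertips (about row 212, col 425) hang clear, above and in line with the larger mallet's head (row 250, col 413). Descend and dwell.

>>> move_arm(increments=[[[0.02,-0.003,-0.012,0],[0.04,0,0,0],[0.05,0,0,0],[0.05,0,0,0],[0.05,0,0,0],[0.05,0,0,0],[0.05,0,0,0],[0.05,0,0,0],[0.04,0,0,0],[0.03,0,0,0],[0.02,0,0,0],[0.01,0,0,0],[0,0,0,0],[0,0,0,0],[0,0,0,0],[0,0,0,0]]])

```text
t: 5.63
tool_pos: [0.5797, -0.3015, 0.1363]
tool_rot: [-0.884, 1.384, 0.881]
contact_force: [0.0, -0.5, 1.2]
opening: -0.0001
```

>>> move_arm(increments=[[[0,0,0,0],[0,0,0,0],[0,0,0,0],[0,0,0,0],[0,0,0,0],[0,0,0,0],[0,0,0,0],[0,0,0,0],[0,0,0,0],[0,0,0,0],[0,0,0,0],[0,0,0,0],[0,0,0,0],[0,0,0,0],[0,0,0,0],[0,0,0,0],[0,0,0,0],[0,0,0,0],[0,0,0,0],[0,0,0,0]]])

```text
t: 7.3
tool_pos: [0.5792, -0.3012, 0.1353]
tool_rot: [-0.883, 1.384, 0.882]
contact_force: [-0.1, -0.0, 0.6]
opening: 0.0
```

>>> move_arm(increments=[[[0,0,0,0],[0,0,0,0],[0,0,0,0],[0,0,0,0],[0,0,0,0],[0,0,0,0],[0,0,0,0],[0,0,0,0]]])

```text
t: 7.97
tool_pos: [0.5793, -0.3012, 0.1353]
tool_rot: [-0.883, 1.384, 0.882]
contact_force: [0.7, 0.9, 0.7]
opening: 0.0
```

```bash
python3 to.py .579,-.301,.25 .624,-.079,.25 .624,-.079,.061; python3 - <<'E'
from h import *
im=ctrl.get_image("side");cv2.imwrite("pics/side3.png",cv2.resize(im["pixels"][150:330,330:530,::-1],None,fx=3,fy=3))
E
```

```text
7.9667 [ 0.5793 -0.3012  0.1353] 4.385155427818445e-05 [0.72 0.9  0.71] 
 [[ 0.000e+00 -9.065e-01  4.221e-01]
 [-1.000e-04  4.221e-01  9.065e-01]
 [-1.000e+00 -1.000e-04 -0.000e+00]]
.579,-.301,.25 units [-0.459  0.001  0.   ]
.624,-.079,.25 units [-0.     0.212  0.881]
.624,-.079,.061 units [0.756 0.    0.   ]
```

View pics/side3.png

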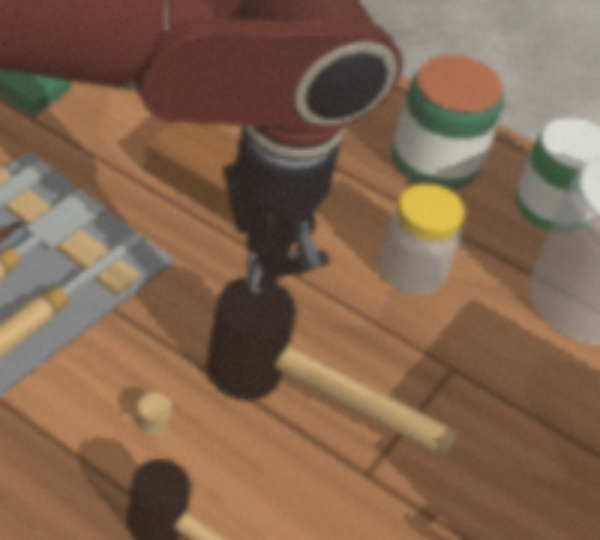

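The tips hang about 26 mm above the middle of the large mallet's top face (crop about 257, 285) and the dwell was over 2.3 s. Next I go up and across.

>>> move_arm(increments=[[[-0.02,0,0,0],[-0.05,0,0,0],[-0.06,0,0,0],[-0.06,0,0,0],[-0.06,0,0,0],[-0.06,0,0,0],[-0.06,0,0,0],[-0.05,0,0,0],[-0.03,0,0,0],[-0.01,0,0,0],[0,0,0,0]]])

```text
t: 8.93
tool_pos: [0.5795, -0.3013, 0.2512]
tool_rot: [-0.883, 1.384, 0.882]
contact_force: [0.3, -0.3, 0.0]
opening: 0.0
```

>>> move_arm(increments=[[[0,0.006,0.02,0],[0,0.01,0.04,0],[0,0.016,0.07,0],[0,0.02,0.08,0],[0,0.02,0.08,0],[0,0.02,0.08,0],[0,0.02,0.08,0],[0,0.02,0.08,0],[0,0.02,0.08,0],[0,0.02,0.08,0],[0,0.016,0.07,0],[0,0.014,0.06,0],[0,0.01,0.04,0],[0,0,0.02,0],[0,0,0,0],[0,0,0,0],[0,0,0,0],[0,0,0,0]]])

```text
t: 10.43
tool_pos: [0.624, -0.0802, 0.2503]
tool_rot: [-0.882, 1.385, 0.881]
contact_force: [-0.0, -0.3, 0.5]
opening: 0.0001
```

```bash
python3 to.py .624,-.079,.25 .624,-.079,.061
```

```text
10.4333 [ 0.624  -0.0802  0.2503] 6.087620096976938e-05 [-0.03 -0.34  0.47] 
 [[-1.000e-04 -9.060e-01  4.232e-01]
 [-2.000e-04  4.232e-01  9.060e-01]
 [-1.000e+00 -0.000e+00 -2.000e-04]]
.624,-.079,.25 units [0.001 0.002 0.004]
.624,-.079,.061 units [0.756 0.    0.   ]
```

>>> move_arm(increments=[[[0.03,0.002,0.003,0],[0.06,0,0,0],[0.08,0,0,0],[0.08,0,0,0],[0.08,0,0,0],[0.08,0,0,0],[0.08,0,0,0],[0.07,0,0,0],[0.06,0,0,0],[0.05,0,0,0],[0.04,0,0,0],[0.03,0,0,0],[0.01,0,0,0],[0,0,0,0],[0,0,0,0],[0,0,0,0]]])

```text
t: 11.77
tool_pos: [0.6248, -0.0787, 0.064]
tool_rot: [-0.884, 1.383, 0.881]
contact_force: [0.6, -0.7, -0.9]
opening: 0.0002
```

>>> move_arm(increments=[[[0,0,0,0],[0,0,0,0],[0,0,0,0],[0,0,0,0],[0,0,0,0],[0,0,0,0],[0,0,0,0],[0,0,0,0],[0,0,0,0],[0,0,0,0],[0,0,0,0],[0,0,0,0],[0,0,0,0],[0,0,0,0],[0,0,0,0],[0,0,0,0],[0,0,0,0],[0,0,0,0],[0,0,0,0],[0,0,0,0]]])

```text
t: 13.43
tool_pos: [0.6239, -0.0785, 0.0628]
tool_rot: [-0.883, 1.384, 0.882]
contact_force: [0.3, 0.1, 0.1]
opening: -0.0
```

>>> move_arm(increments=[[[0,0,0,0],[0,0,0,0],[0,0,0,0],[0,0,0,0],[0,0,0,0],[0,0,0,0],[0,0,0,0],[0,0,0,0]]])

```text
t: 14.1
tool_pos: [0.6239, -0.0785, 0.0628]
tool_rot: [-0.883, 1.384, 0.882]
contact_force: [-0.4, -0.2, 0.0]
opening: 0.0
```

```bash
python3 to.py .624,-.079,.25 .412,.214,.25 .412,.214,.069; python3 - <<'E'
from h import *
im=ctrl.get_image("side");cv2.imwrite("pics/side4.png",cv2.resize(im["pixels"][110:290,260:460,::-1],None,fx=3,fy=3))
E
```

```text
14.1 [ 0.6239 -0.0785  0.0628] 4.9284238228596095e-05 [-0.41 -0.17  0.04] 
 [[ 0.     -0.9065  0.4221]
 [ 0.      0.4221  0.9065]
 [-1.     -0.      0.    ]]
.624,-.079,.25 units [-0.749 -0.001 -0.002]
.412,.214,.25 units [-0.     1.263  0.705]
.412,.214,.069 units [ 0.724  0.    -0.   ]
```

View pics/side4.png

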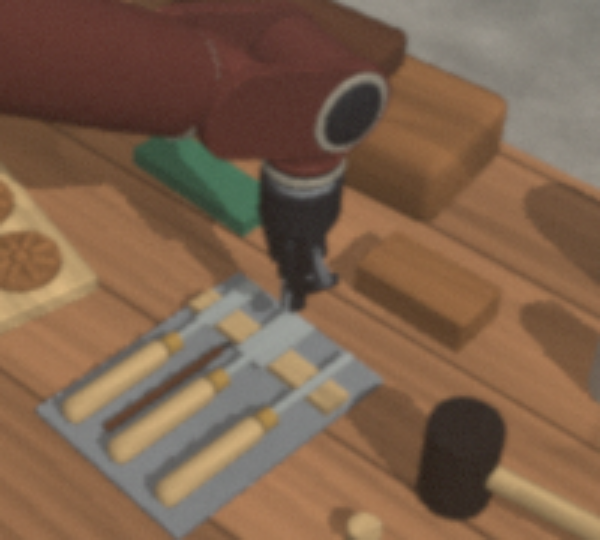

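The tips (crop about 293, 303) hang just above the wide blade near its edge, at (0.624, -0.0785) with 27 mm clearance. Nothing has moved. On to the medallion.

>>> move_arm(increments=[[[-0.03,0,0,0],[-0.06,0,0,0],[-0.08,0,0,0],[-0.08,0,0,0],[-0.08,0,0,0],[-0.08,0,0,0],[-0.08,0,0,0],[-0.08,0,0,0],[-0.07,0,0,0],[-0.06,0,0,0],[-0.04,0,0,0],[-0.01,0,0,0],[0,0,0,0]]])

```text
t: 15.23
tool_pos: [0.6243, -0.0786, 0.2515]
tool_rot: [-0.883, 1.383, 0.881]
contact_force: [-1.0, -0.3, -1.3]
opening: -0.0003
```

>>> move_arm(increments=[[[0,0.02,0.01,0],[0,0.05,0.03,0],[0,0.08,0.045,0],[0,0.1,0.055,0],[0,0.1,0.055,0],[0,0.1,0.055,0],[0,0.1,0.055,0],[0,0.1,0.055,0],[0,0.1,0.055,0],[0,0.1,0.055,0],[0,0.1,0.055,0],[0,0.1,0.055,0],[0,0.09,0.05,0],[0,0.07,0.04,0],[0,0.04,0.02,0],[0,0.01,0.01,0],[0,0,0,0],[0,0,0,0],[0,0,0,0]]])

```text
t: 16.82
tool_pos: [0.4126, 0.2125, 0.2501]
tool_rot: [-0.882, 1.385, 0.881]
contact_force: [-0.7, 0.7, -0.3]
opening: 0.0002
```

```bash
python3 to.py .412,.214,.25 .412,.214,.069
```

```text
16.8167 [0.4126 0.2125 0.2501] 0.00021091759592321038 [-0.66  0.73 -0.33] 
 [[-3.000e-04 -9.060e-01  4.232e-01]
 [-4.000e-04  4.232e-01  9.060e-01]
 [-1.000e+00  1.000e-04 -5.000e-04]]
.412,.214,.25 units [0.    0.005 0.004]
.412,.214,.069 units [ 0.724 -0.     0.   ]
```

>>> move_arm(increments=[[[0.03,0.002,0.002,0],[0.06,0,0,0],[0.08,0,0,0],[0.08,0,0,0],[0.08,0,0,0],[0.08,0,0,0],[0.08,0,0,0],[0.07,0,0,0],[0.06,0,0,0],[0.05,0,0,0],[0.03,0,0,0],[0.015,0,0,0],[0.005,0,0,0],[0,0,0,0],[0,0,0,0],[0,0,0,0]]])

```text
t: 18.15
tool_pos: [0.4127, 0.214, 0.0713]
tool_rot: [-0.883, 1.383, 0.882]
contact_force: [0.2, 0.3, 0.9]
opening: 0.0001
```

>>> move_arm(increments=[[[0,0,0,0],[0,0,0,0],[0,0,0,0],[0,0,0,0],[0,0,0,0],[0,0,0,0],[0,0,0,0],[0,0,0,0],[0,0,0,0],[0,0,0,0],[0,0,0,0],[0,0,0,0],[0,0,0,0],[0,0,0,0],[0,0,0,0],[0,0,0,0],[0,0,0,0],[0,0,0,0],[0,0,0,0],[0,0,0,0]]])

```text
t: 19.82
tool_pos: [0.412, 0.2138, 0.0703]
tool_rot: [-0.883, 1.384, 0.883]
contact_force: [-0.3, 0.7, -0.2]
opening: -0.0001
```

>>> move_arm(increments=[[[0,0,0,0],[0,0,0,0],[0,0,0,0],[0,0,0,0],[0,0,0,0],[0,0,0,0],[0,0,0,0],[0,0,0,0]]])

```text
t: 20.48
tool_pos: [0.412, 0.2138, 0.0703]
tool_rot: [-0.883, 1.384, 0.882]
contact_force: [0.2, 0.2, 0.1]
opening: -0.0004
```

```bash
python3 to.py .412,.214,.069; python3 - <<'E'
from h import *
im=ctrl.get_image("side");cv2.imwrite("pics/side5.png",cv2.resize(im["pixels"][90:340,170:450,::-1],None,fx=2.4,fy=2.4))
E
```

```text
20.4833 [0.412  0.2138 0.0703] -0.0004026436243389933 [0.23 0.16 0.12] 
 [[-0.     -0.9065  0.4221]
 [-0.      0.4221  0.9065]
 [-1.     -0.     -0.    ]]
.412,.214,.069 units [0.005 0.    0.001]
```

View pics/side5.png

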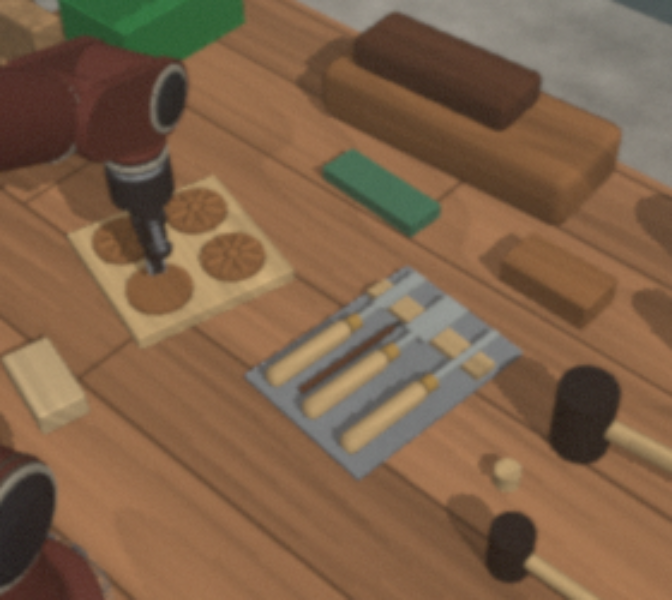

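The tips (crop about 155, 268) hang about 26 mm above the plain disc, and the tools lie as before. I hand in now.

```bash
python3 -c "
from station import ctrl
print(ctrl.finish_job())"
```

```text
the job is handed in; nothing more can be done
None
```

I pointed with the closed fingertips at all three targets in order, held still over two seconds at each, and handed the job in still pointing at the uncarved medallion. The report gave no verdict.

| Target | Grasp point (x, y) | Tip height above it |
|---|---|---|
| Top of the larger mallet | (0.579, -0.301) | about 26 mm |
| Widest chisel's blade, 15 mm from the edge | (0.624, -0.079) | about 27 mm |
| Uncarved medallion (near right of the four) | (0.412, 0.214) | about 26 mm |

- **Travel:** between targets the TCP was at about 0.25 m.
- **Last checks:** the TCP was within about 1 mm of its target. The last picture showed the tips over the plain disc and the mallets and chisels looking as before. I judged that by eye and did not measure their positions again. The force readings stayed around 1 N, which looked like sensor noise, so they can't rule out a touch near the 0.3 N limit.
- **Detector disagreements:** the networks missed the wide chisel from above and once labelled a rosette as the large mallet. I settled both with depth, colour and size measurements, and the pictures agreed.

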